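Seat the keyed index plate on the wheel stand

ROBOT

A 7-joint arm with a two-finger parallel gripper is mounted at the origin on the work surface. World frame = base frame: x ahead of the robot, y to its left, z up, the work surface at z = 0. Lengths are in m, angles in degrees, forces in N, time in s.
With the tool pointing down it reaches from about 0.4 to 0.875 m from the base axis. Payload 19.3 kg.
Tool frame: the origin (TCP) lies midway between the tips of the shut fingers; the grasp point (between the pads) lies 19 mm behind it; z points along the fingers, y is the line along which they close (so a half turn about z gives the same grasp; the last joint's range is limited). The gripper opens to 85 mm and grips with 20 to 120 N. Pads are 22 mm wide; open, the fingers measure 114 mm over their backs; the gripper's body (76 mm by 85 mm) begins 54 mm behind the grasp point. The pads swing forward as they close: fully open they stand 13 mm farther back than shut.
Start: joints at [-71.116, 29.874, -2.08, 91.645, 1.215, 58.505, -6.463], TCP at [0.243, 0.576, 0.231] pointing down, gripper open.
Joint ranges: [-166.77, 166.77], [-17.47, 122.26], [-85.68, 81.53], [9.62, 139.38], [-72.42, 252.41], [9.2, 110.78], [-144.41, 144.41]. Speed limits (degrees/s): [108.29, 108.29, 136.94, 136.94, 172.46, 172.46, 172.46].

INTERFACE

Orientations are given as [roll, pitch, yaw] about the fixed x, y, z axes, in that order (R = Rz(yaw) Ry(pitch) Rx(roll)).
In Python, from rig import * gives the robot as it stands.
- The arm moves only by the tool step_arm, never from a script. Its arguments are lists of equal length, an entry for each row: "linear": the shift along the tool's x, y, z in mm, a list of three; "dr": the turn, a rotation vector about the tool's x, y, z in rad, a list of three. In form: {"linear": [[dx, dy, dz], ...], "dr": [[ax, ay, az], ...]}. A call has 1 to 5 rows; each row is the pose to reach, as a shift and turn from the pose commanded when the call began, along the tool's axes at that moment; what a row does not reach only later rows make up. A row lasts 1/10 s, in which the tool goes at most 50 mm and 8.59 degrees, less where a joint would pass 70% of its speed; a pose out of reach is approached as far as the arm can. A call with a gripper value outside its range is refused whole. "jaw" is the finger opening in mm, from 0 to 85.4, set as the call begins (left out, the last holds). The fingers move at their own pace and stop on an object; "newtons" is the grip in N (left out, the last holds). Time passes only in rows, so rows that repeat a pose let the fingers close. It gives the time, the measured TCP pose, the force, the opening and the grip force at its end, in the units of the state.
- observe(): the state, without advancing time (a new reading comes with each control period).
- get_image(name): name is "scene" or "top"; returns a dict with "color" (384x512x3 uint8, red, green, blue), "camera_matrix" (3x3 intrinsics, pixels), "dist" ([k1, k2, p1, p2, k3] as OpenCV has them; the pictures are not rectified), "T" (4x4, takes a point from camera to world coordinates). Camera axes: x right, y up, looking along -z (the intrinsics and any distortion apply to the point x, -y, -z); pixel columns grow to the right and rows downward; lengths in m; the calibration is good to about 2 mm. A picture is of the moment at which its call begins. There is no depth.
- finish_job(): hands the job in; it is judged then, once.
Trained networks look in the newest picture that a camera, given by its name, has taken for a name from the list of things; names that differ only in an ending like _2 or _b are one class to them, and where a whole thing is asked for, a point or a joint stands for the part that bears it (a point fixed in the world has none). Each returns a list of dicts, best first, with "confidence" (0 to 1); they miss things now and then, are a little off and sometimes report something else, mostly with a low value. They report only what shows in the picture. A call takes as long as a camera call. They do not tell look-alikes from the thing itself.
- find_in(label, camera): "point" ([x, y, z] in m, in the coordinates of the camera as it stood for that picture, good to about 4 mm: the middle of the surface that is visible of it).
The state is a dict: "t": time; "joints": joint angles; "joint_vel": joint speeds; "joint_torque": joint torques, N m; "position": TCP position; "ee_rot": TCP orientation; "force": force on the tool from outside, world axes, zero at the start; "moment": the same for the moment, N m; "grip_width": opening from 0.0 (shut) to 1.0 (fully open); "gripper_force": force on a finger pad.
Only numpy, scipy, OpenCV 4.12 (cv2) and the standard library are available. Lean on these libraries where they do the work, as an engineer would, in place of code of your own. Each camera call takes 0.05 s, during which the arm holds its last target. There are 200 camera calls.

TASK

The blue index plate on the wheel stand is riding high because its rim notch is off the red key. With a fingertip, for instance against its orange peg, turn the plate (either way round) until the notch is over the key, then press the plate down until it is fully seated on the stand, and take the hand away. Do not lift the plate or pick anything up, and leave the other things on the bench where they are.

Things in the scene. Friction and masses are not known exactly. Their poses are not given: they have to be found in the camera images.
- plate: Blue index plate: a loose disc 120 mm across, 8 mm thick, about 0.17 kg, lying level with its 17.4 mm bore around the stand's spindle; turns freely either way. Origin: centre of its underside; z up; x points from the centre to its rim notch (17.4 mm wide, open at the rim, cut in to 44 mm from the centre). While high, its top is 42 mm above the table; seated, 34 mm.
- plate_notch (a point): Point in the plate's notch, 52 mm from the plate's centre along the plate's x axis, at the level of the plate's underside. A white line painted on the plate's top points from the centre to the notch.
- plate_peg (a point): Orange upright peg on the plate, opposite the notch: 12 mm across, rising 22 mm above the plate's top, 38 mm from the centre along the plate's -x axis. This point lies on the peg's axis, half-way up the peg (11 mm above the plate's top).
- stand: Round wheel stand fixed to the table: steel base 170 mm across and 18 mm high, grey seat 120 mm across with its face 26 mm above the table, and in the middle a steel spindle 16 mm across with a round top 58 mm above the table. Origin: centre of its underside; x points from the spindle to the red key.
- stand_key (a point): Red key of the stand, 9 mm wide: its tooth, under the plate's rim, runs out from 48 mm to an 18 mm wide red post (64 to 77 mm from the spindle axis, top 40 mm above the table, in view just outside the rim). The tooth's top is 32.5 mm above the table. This point: 52 mm from the axis, 26 mm above the table; seated, the notch point is here, within 4 mm play either side.
- stand_axis (a point): Point on the spindle axis, 26 mm above the table. Around it the plate rides on a black lift ring 84 mm across that slides down with it against friction: 5 to 6 N of push within 40 mm of the axis sends it down 8 mm if the notch is over the key, and it stays down. Off the key it stops after 1.5 mm.
- tin: Round aluminium tin, 60 mm across and about 42 mm high, beside the stand. Leave alone. Origin: centre of its underside.
- spoke_key: Chrome spoke key lying flat, 68 x 34 mm, 8 mm thick, beside the stand. Leave alone. Origin: centre of its underside.
- tile_offcut: White ceramic tile offcut, 90 x 65 x 9 mm, lying flat. Leave alone. Origin: centre of its underside.
- pump: Black plastic hand pump lying down, about 285 mm long along its x axis (from -105 to +180 mm), 34 mm high. Leave alone.
- mahogany_block: Mahogany offcut, 60 x 90 x 30 mm. Leave alone. Origin: centre of its underside.
- tyre_lever: Yellow plastic tyre lever lying flat, 115 mm long, 7 mm thick. Leave alone.
Mind the look-alikes: they are no part of the job. Of the things that look like the plate, the middle-sized one is meant.

How it is judged:
By the outcome, as a careful person would: the job done as asked, in the order asked, and still so for the second after the job is handed in, with the robot touching nothing.
It also fails if it takes over 48 s, if anything falls off the work surface, if the arm or the gripper's body presses on something with over 40 N, if the wrist force passes 120 N, or if a joint passes its speed limit or range.

## Working session

There is one attempt and no reset: what is moved stays moved. The work goes in short steps, Python scripts to look and compute and a tool call to move; the robot and the scene stay as the last step left them, time stands still between calls to the robot, and variables do not carry over. Pictures are saved under pics/ and viewed, at most 10 in all, crops included, and the job is handed in when it is done.

Besides the shell and the picture viewer there is one more tool, called after ">>>" by a JSON object that holds its "method" and its "body", one argument or row to a line. step_arm: Moves the arm, as the interface text tells. Its arguments: {"type":"object","properties":{"linear":{"type":"array","items":{"type":"array","items":{"type":"number"}}},"dr":{"type":"array","items":{"type":"array","items":{"type":"number"}}},"jaw":{"type":"number"},"newtons":{"type":"number"}},"required":["linear","dr"]}

```bash
mkdir -p pics; cat > h.py <<'E'
from rig import *
import numpy as np, cv2
def proj(im,P):
    T=np.array(im["T"]);p=(np.linalg.inv(T)@np.append(P,1))[:3]
    q=np.array([[p[0],-p[1],-p[2]]])
    return cv2.projectPoints(q,np.zeros(3),np.zeros(3),np.array(im["camera_matrix"]),np.array(im["dist"]))[0].ravel()
def unproj(im,uv,z):
    T=np.array(im["T"]);n=cv2.undistortPoints(np.array([[uv]],float),np.array(im["camera_matrix"]),np.array(im["dist"])).ravel()
    d=T[:3,:3]@np.array([n[0],-n[1],-1]);o=T[:3,3]
    return o+d*(z-o[2])/d[2]
def save(im,name,box=None,s=1):
    c=im["color"][:,:,::-1]
    if box: c=c[box[1]:box[3],box[0]:box[2]]
    cv2.imwrite("pics/"+name,cv2.resize(c,None,fx=s,fy=s,interpolation=cv2.INTER_CUBIC))
E
python3 - <<'E'
from h import *
a=get_image("top");b=get_image("scene")
cv2.imwrite("pics/a.png",a["color"][:,:,::-1]);cv2.imwrite("pics/b.png",b["color"][:,:,::-1])
for c,im in(("top",a),("scene",b)):
  T=np.array(im["T"]);print(c,T[:3,3].round(3))
  for l in["plate","plate_peg","plate_notch","stand","stand_key","tin"]:
    for d in find_in(l,c)[:4]:
        w=(T@np.append(d["point"],1))[:3];print(l,round(d["confidence"],2),w.round(3),proj(im,w).round(0))
print(observe()["position"],observe()["ee_rot"],observe()["t"])
E
```

```text
top [0.469 0.005 1.184]
plate 0.91 [ 0.547 -0.02   0.036] [279. 212.]
plate 0.69 [ 0.76  -0.039  0.008] [283. 137.]
plate 0.62 [0.499 0.226 0.014] [190. 232.]
plate_peg 0.73 [ 0.758 -0.038  0.009] [282. 138.]
plate_peg 0.73 [0.501 0.226 0.013] [190. 232.]
plate_peg 0.64 [ 0.547 -0.021  0.038] [279. 212.]
plate_notch 0.77 [ 0.755 -0.043  0.01 ] [284. 139.]
stand 0.57 [ 0.539 -0.024  0.019] [280. 216.]
stand_key 0.76 [ 0.539 -0.025  0.013] [280. 215.]
tin 0.85 [ 0.482 -0.142  0.04 ] [325. 235.]
tin 0.69 [0.531 0.472 0.031] [101. 223.]
tin 0.55 [ 0.552 -0.017  0.036] [278. 210.]
scene [ 1.348 -0.341  1.167]
plate 0.87 [ 0.759 -0.037  0.007] [261. 252.]
plate 0.84 [ 0.549 -0.03   0.039] [237. 196.]
plate 0.59 [0.512 0.221 0.013] [298. 171.]
plate 0.33 [ 0.501 -0.145  0.047] [199. 195.]
plate_peg 0.93 [ 0.761 -0.038  0.005] [261. 253.]
plate_peg 0.63 [0.505 0.224 0.012] [297. 170.]
plate_peg 0.56 [ 0.551 -0.027  0.041] [238. 196.]
plate_notch 0.87 [ 0.55  -0.023  0.046] [239. 195.]
plate_notch 0.83 [ 0.759 -0.034  0.008] [262. 251.]
plate_notch 0.82 [0.507 0.226 0.011] [298. 170.]
plate_notch 0.43 [0.543 0.468 0.027] [361. 154.]
stand 0.61 [ 0.586 -0.043  0.02 ] [238. 209.]
stand_key 0.88 [ 0.585 -0.04   0.017] [239. 209.]
tin 0.84 [ 0.499 -0.149  0.043] [198. 196.]
[0.24327923 0.57566891 0.23127545] [-1.79995302e+02  1.02819806e-03  1.57092533e+02] 0.7
```

View pics/a.png

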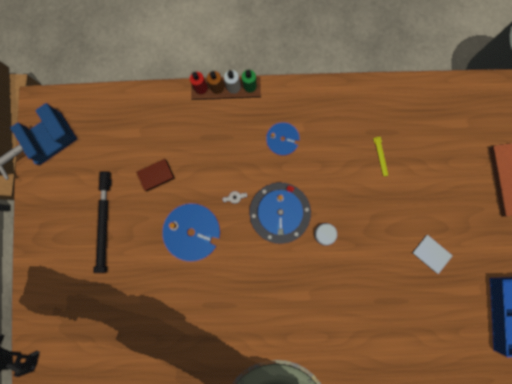

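View pics/b.png

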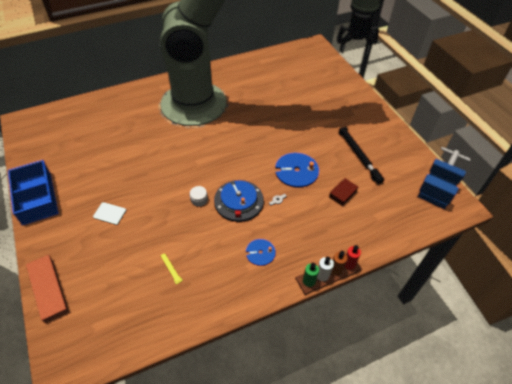

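Three blue discs could be taken for the plate. In top they are at (283,138) small, (190,232) large and (280,212) middle-sized on the stand with the red key near (291,187). The one at (280,212) is the target, so I'll check it in a close crop.

```bash
python3 - <<'E'
from h import *
a=get_image("top");b=get_image("scene")
A=cv2.resize(a["color"][175:250,240:320,::-1],(640,600),interpolation=cv2.INTER_CUBIC);cv2.imwrite("pics/c.png",A)
hsv=cv2.cvtColor(a["color"],cv2.COLOR_RGB2HSV).astype(int);H,S,V=hsv[...,0],hsv[...,1],hsv[...,2]
R=np.zeros(H.shape,bool);R[175:250,243:312]=1
def cen(m,z,n):
    m=m&R;v,u=np.nonzero(m);print(n,len(u),u.mean().round(2),v.mean().round(2),unproj(a,(u.mean(),v.mean()),z).round(4));return u,v
u,v=cen((H>100)&(H<125)&(S>150),.042,"blue")
c,r=cv2.minEnclosingCircle(np.stack([u,v],1).astype(np.float32));print(c,r,unproj(a,c,.042))
# base outer
print("red");cen(((H<6)|(H>174))&(S>150)&(V>80),.04,"red")
m=((H>8)&(H<25)&(S>80)&R);
v,u=np.nonzero(m&((np.arange(512)[None]-280)**2+(np.arange(384)[:,None]-212)**2<24**2));print("orange",len(u),u.mean(),v.mean(),unproj(a,(u.mean(),v.mean()),.062))
E
```

```text
blue 1235 279.75 211.41 [ 0.5485 -0.023   0.042 ]
(279.69439697265625, 211.7135467529297) 21.73261833190918 [ 0.54768413 -0.02286703  0.042     ]
red
red 29 290.0 188.0 [ 0.6114 -0.0527  0.04  ]
orange 13 279.61538461538464 197.3846153846154 [ 0.58435107 -0.02331866  0.062     ]
```

View pics/c.png

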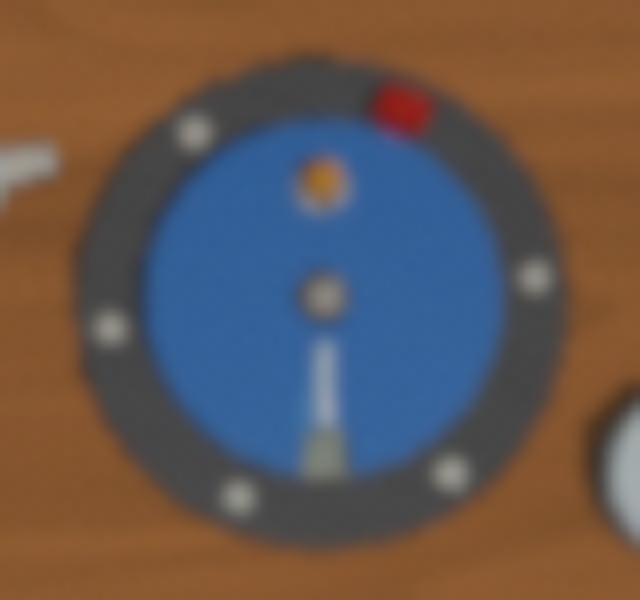

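The crop shows the middle-sized plate. Its peg is at about (280,197.5) in top, its notch points down at about (280.5,232), and the red key is at (290,188). I'll turn the plate about +155° counter-clockwise, keeping the peg loosely between parted fingertips. The tool yaw then runs from 0° to 155°.

>>> {"method": "step_arm", "body": {
  "linear": [
    [-27,-21,0],
    [-55,-42,0],
    [-82,-63,0],
    [-110,-84,0],
    [-137,-105,0]
  ],
  "dr": [
    [0,0,0.137],
    [0,0,0.274],
    [0,0,0.411],
    [0,0,0.548],
    [0,0,0.685]
  ],
  "jaw": 26
}}

```text
t: 1.3
position: [0.3292, 0.4244, 0.2314]
ee_rot: [180.0, -0.0, 117.5]
force: [0.5, 1.0, -0.1]
grip_width: 0.3
gripper_force: 0.0
```

```bash
cat > d.py <<'E'
from h import *
import sys
from scipy.spatial.transform import Rotation as Ro
x,y,z,yaw=map(float,sys.argv[1:])
o=observe();R=Ro.from_euler("xyz",o["ee_rot"],degrees=True);G=Ro.from_euler("xyz",[180,0,yaw],degrees=True)
print(o["t"],o["position"].round(4) if hasattr(o["position"],"round") else o["position"],np.round(o["ee_rot"],2),"F",np.round(o["force"],1),"j",np.round(o["joints"],0))
print("lin",(R.inv().apply(np.array([x,y,z])-o["position"])*1e3).round(1),"dr",(R.inv()*G).as_rotvec().round(3))
E
python3 d.py .585 -.0235 .15 0
```

```text
1.3 [0.3292 0.4244 0.2314] [ 1.7999e+02 -1.0000e-02  1.1751e+02] F [ 0.5  1.  -0.1] j [-65.  22.   9. 105.  -4.  53. -27.]
lin [-515.4   19.9   81.3] dr [-0.    -0.     2.051]
```

>>> {"method": "step_arm", "body": {
  "linear": [
    [-34,1,0],
    [-69,3,0],
    [-103,4,0],
    [-137,5,0],
    [-172,7,0]
  ],
  "dr": [
    [0,0,0.137],
    [0,0,0.274],
    [0,0,0.411],
    [0,0,0.548],
    [0,0,0.685]
  ]
}}

```text
t: 1.8
position: [0.4156, 0.2757, 0.2315]
ee_rot: [180.0, -0.0, 78.3]
force: [1.4, 1.2, 0.6]
grip_width: 0.304
gripper_force: 0.0
```

```bash
python3 d.py .585 -.0235 .15 0
```

```text
1.8 [0.4156 0.2757 0.2315] [ 1.7999e+02 -3.0000e-02  7.8290e+01] F [1.4 1.2 0.6] j [-56.  19.  21. 111.  -9.  51. -43.]
lin [-258.6  226.6   81.4] dr [-0.000e+00 -1.000e-03  1.366e+00]
```

>>> {"method": "step_arm", "body": {
  "linear": [
    [-26,23,0],
    [-52,45,0],
    [-78,68,0],
    [-104,90,0],
    [-130,113,0]
  ],
  "dr": [
    [0,0,0.137],
    [0,0,0.274],
    [0,0,0.411],
    [0,0,0.548],
    [0,0,0.683]
  ]
}}

```text
t: 2.3
position: [0.5007, 0.1259, 0.2315]
ee_rot: [-180.0, -0.0, 39.2]
force: [-0.3, 0.1, -0.8]
grip_width: 0.3
gripper_force: 0.0
```

```bash
python3 d.py .585 -.0235 .12 0
```

```text
2.3 [0.5007 0.1259 0.2315] [-1.800e+02 -3.000e-02  3.916e+01] F [-0.3  0.1 -0.8] j [-45.  23.  32. 109. -15.  52. -56.]
lin [-29.1 169.1 111.5] dr [-0.    -0.     0.683]
```

>>> {"method": "step_arm", "body": {
  "linear": [
    [-6,34,10],
    [-12,68,25],
    [-18,102,50],
    [-24,136,80],
    [-29,169,111]
  ],
  "dr": [
    [0,0,0.137],
    [0,0,0.274],
    [0,0,0.411],
    [0,0,0.548],
    [0,0,0.683]
  ]
}}

```text
t: 2.8
position: [0.5861, -0.0231, 0.1194]
ee_rot: [-180.0, -0.1, 0.0]
force: [0.1, 0.2, 1.1]
grip_width: 0.305
gripper_force: 0.0
```

```bash
python3 - <<'E'
from h import *
b=get_image("scene");save(b,"e.png",(170,110,300,230),5)
for P in([.5475,-.0235,.058],[.585,-.0235,.064]):print(proj(b,np.array(P)))
E
python3 d.py .585 -.0235 .049 0
```

```text
[238.56276375 191.78063292]
[242.97544059 198.97401848]
2.85 [ 0.5857 -0.028   0.1147] [179.8    0.19  -0.71] F [-8.  -6.3 -7.5] j [-27.  40.  35. 104. -31.  46. -66.]
lin [-0.5 -4.7 65.7] dr [ 0.004  0.003 -0.012]
```

View pics/e.png

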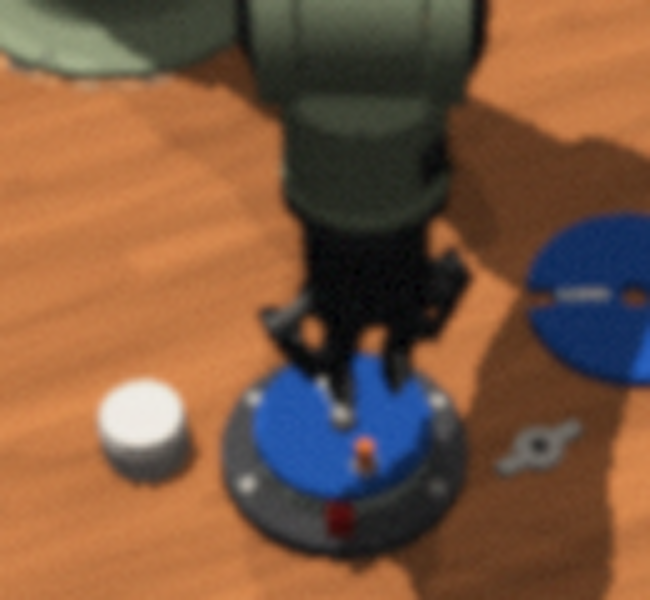

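Spindle at crop (343,415) and peg at (366,447) agree with the predictions, so the positions hold. I'll descend with the fingers either side of the peg.

>>> {"method": "step_arm", "body": {
  "linear": [
    [0,0,0],
    [0,0,0],
    [0,0,15],
    [0,0,35],
    [0,0,45]
  ],
  "dr": [
    [0,0,0],
    [0,0,0],
    [0,0,0],
    [0,0,0],
    [0,0,0]
  ]
}}

```text
t: 3.35
position: [0.5848, -0.0205, 0.0744]
ee_rot: [-179.9, 0.0, 0.5]
force: [-0.8, 1.2, -0.1]
grip_width: 0.304
gripper_force: 0.0
```

>>> {"method": "step_arm", "body": {
  "linear": [
    [0,0,5],
    [0,0,12],
    [0,0,20],
    [0,0,25],
    [0,0,25]
  ],
  "dr": [
    [0,0,0],
    [0,0,0],
    [0,0,0],
    [0,0,0],
    [0,0,0]
  ]
}}

```text
t: 3.85
position: [0.585, -0.0219, 0.0498]
ee_rot: [180.0, 0.0, 0.3]
force: [0.2, 0.5, 0.1]
grip_width: 0.304
gripper_force: 0.0
```

```bash
python3 - <<'E'
from h import *
b=get_image("scene");save(b,"f.png",(200,150,280,225),8)
E
python3 d.py .585 -.0235 .049 0
```

```text
3.9 [ 0.5851 -0.0219  0.0502] [1.8e+02 2.0e-02 3.3e-01] F [ 0.9  0.1 -0.2] j [-24.  45.  31. 106. -35.  39. -62.]
lin [-0.1  1.6  1.2] dr [0.    0.    0.006]
```

View pics/f.png

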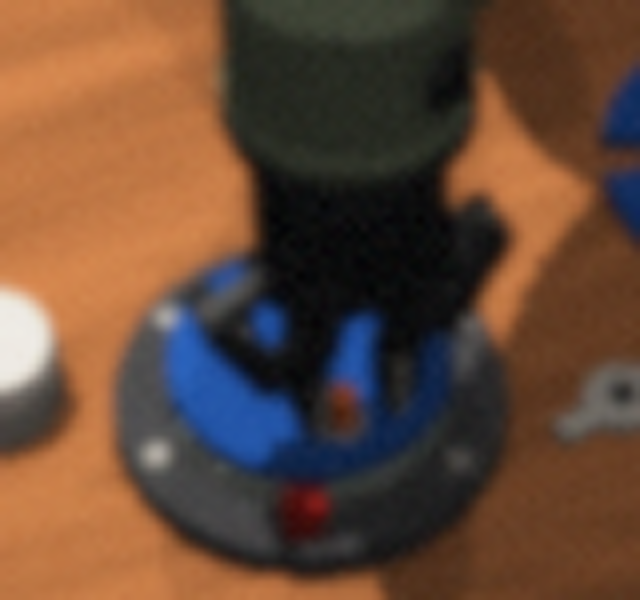

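The peg, at crop (342,405), sits between the fingertips. Next I'll swing it round the spindle in 35° arcs.

>>> {"method": "step_arm", "body": {
  "linear": [
    [0,0,2],
    [0,0,2],
    [-0.1,-2.3,2],
    [-0.6,-6.5,2],
    [-1.8,-11.6,2]
  ],
  "dr": [
    [0,0,0],
    [0,0,0],
    [0,0,-0.061],
    [0,0,-0.175],
    [0,0,-0.314]
  ],
  "jaw": 18
}}

```text
t: 4.4
position: [0.5834, -0.0104, 0.0484]
ee_rot: [180.0, -0.0, 18.6]
force: [-0.5, -0.4, -0.6]
grip_width: 0.21
gripper_force: 0.3
```

```bash
python3 d.py .583 -.012 .047 18
```

```text
4.4 [ 0.5834 -0.0104  0.0484] [179.98  -0.    18.57] F [-0.5 -0.4 -0.6] j [-22.  44.  26. 106. -30.  37. -49.]
lin [-0.9  1.4  1.4] dr [ 0.   -0.    0.01]
```

>>> {"method": "step_arm", "body": {
  "linear": [
    [-0.3,-4.6,0],
    [-1.1,-9.1,0],
    [-2.5,-13.4,0],
    [-4.4,-17.6,0],
    [-6.8,-21.5,0]
  ],
  "dr": [
    [0,0,-0.122],
    [0,0,-0.244],
    [0,0,-0.367],
    [0,0,-0.489],
    [0,0,-0.611]
  ]
}}

```text
t: 4.9
position: [0.5703, 0.008, 0.0486]
ee_rot: [180.0, -0.0, 53.6]
force: [-0.2, -1.4, -0.6]
grip_width: 0.212
gripper_force: 0.3
```

>>> {"method": "step_arm", "body": {
  "linear": [
    [-0.3,-4.6,0],
    [-1.1,-9.1,0],
    [-2.5,-13.4,0],
    [-4.4,-17.6,0],
    [-6.8,-21.5,0]
  ],
  "dr": [
    [0,0,-0.122],
    [0,0,-0.244],
    [0,0,-0.367],
    [0,0,-0.489],
    [0,0,-0.611]
  ]
}}

```text
t: 5.4
position: [0.5489, 0.0154, 0.0486]
ee_rot: [180.0, 0.0, 88.6]
force: [1.0, -0.7, -0.0]
grip_width: 0.214
gripper_force: 0.3
```

```bash
python3 -c "
import numpy as np;t=np.radians(88);print(.5475+.0375*np.cos(t),-.0235+.0375*np.sin(t))"; python3 d.py .5488 .014 .047 88
python3 - <<'E'
from h import *
b=get_image("scene");save(b,"g.png",(200,150,280,225),8)
E
```

```text
0.5488087311263438 0.013977156013216092
5.4 [0.5489 0.0154 0.0486] [1.7996e+02 1.0000e-02 8.8620e+01] F [ 1.  -0.7 -0. ] j [-13.  39.   7. 111.  -9.  31.  -1.]
lin [-1.4 -0.1  1.6] dr [0.001 0.    0.011]
```

View pics/g.png

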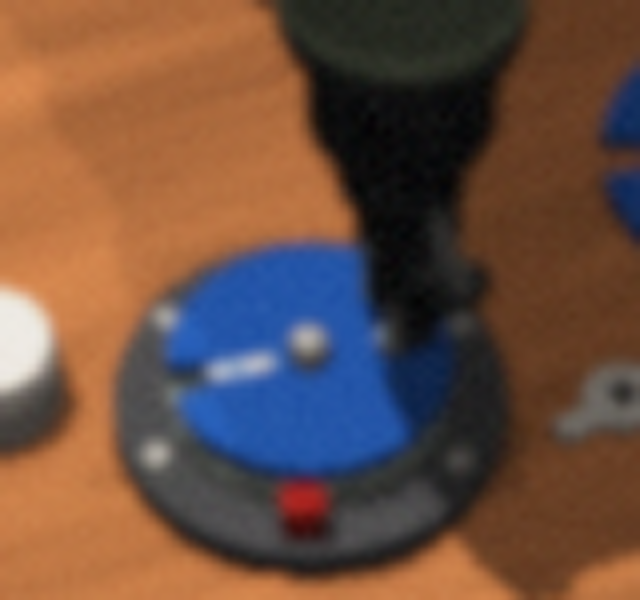

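The plate has turned about 85°: the notch is at crop (185,370), with the red key at (303,505). I'll continue the arc.

>>> {"method": "step_arm", "body": {
  "linear": [
    [-0.3,-4.6,0],
    [-1.1,-9.1,0],
    [-2.5,-13.4,0],
    [-4.4,-17.6,0],
    [-6.8,-21.5,0]
  ],
  "dr": [
    [0,0,-0.122],
    [0,0,-0.244],
    [0,0,-0.367],
    [0,0,-0.489],
    [0,0,-0.611]
  ]
}}

```text
t: 5.95
position: [0.5273, 0.0094, 0.0485]
ee_rot: [180.0, 0.0, 123.5]
force: [0.4, 1.3, 0.1]
grip_width: 0.209
gripper_force: 0.6
```

>>> {"method": "step_arm", "body": {
  "linear": [
    [-0.3,-4.6,0],
    [-1.1,-9.1,0],
    [-2.5,-13.4,0],
    [-4.4,-17.6,0],
    [-5.0,-18.8,0]
  ],
  "dr": [
    [0,0,-0.122],
    [0,0,-0.244],
    [0,0,-0.367],
    [0,0,-0.489],
    [0,0,-0.524]
  ]
}}

```text
t: 6.45
position: [0.5141, -0.0057, 0.0484]
ee_rot: [-180.0, -0.0, 153.4]
force: [0.1, 1.8, 0.9]
grip_width: 0.215
gripper_force: 0.7
```

```bash
cat > m.py <<'E'
from h import *
import sys
b=get_image("scene");save(b,sys.argv[1],(200,150,280,225),8)
c=b["color"];hsv=cv2.cvtColor(c,cv2.COLOR_RGB2HSV).astype(int);H,S,V=hsv[...,0],hsv[...,1],hsv[...,2]
R=np.zeros(H.shape,bool);R[178:222,214:264]=1
Z=float(sys.argv[2]);C=np.array([.5475,-.0235])
m=((H<6)|(H>174))&(S>150)&R;v,u=np.nonzero(m)
r=unproj(b,(u.mean(),v.mean()),.034)[:2]-C;print("key",len(u),np.hypot(*r),np.degrees(np.arctan2(r[1],r[0])))
m=(S<110)&(V>110)&R
n,l,st,ce=cv2.connectedComponentsWithStats(m.astype(np.uint8))
for i in range(1,n):
    r=unproj(b,ce[i],Z)[:2]-C;print(ce[i].round(1),st[i][4],"r",np.hypot(*r).round(4),"ang",np.degrees(np.arctan2(r[1],r[0])).round(1))
E
python3 m.py h.png .042; python3 d.py .5132 -.0075 .047 155
```

```text
key 29 0.07016608038669014 -25.3031234049296
[229.7 181.3] 3 r 0.0659 ang -174.9
[225. 183.] 1 r 0.0692 ang -160.3
[227. 182.] 1 r 0.0683 ang -167.0
[222. 185.] 1 r 0.0709 ang -149.5
[220.  188.9] 14 r 0.0681 ang -134.7
[236.9 192.2] 10 r 0.0122 ang -174.1
[216. 192.] 1 r 0.0773 ang -122.0
[215. 194.] 1 r 0.0795 ang -115.6
[235.8 200.6] 25 r 0.0263 ang -43.7
[214.  199.5] 4 r 0.0841 ang -99.6
[219.  206.2] 10 r 0.0797 ang -76.8
[234.7 209.4] 14 r 0.0618 ang -34.7
6.5 [ 0.5141 -0.0058  0.0484] [-180.     -0.    153.36] F [-0.2 -0.8 -0.5] j [  1.  36. -10. 115.  12.  29.  46.]
lin [ 0.1 -2.   1.4] dr [-0.    -0.    -0.029]
```

View pics/h.png

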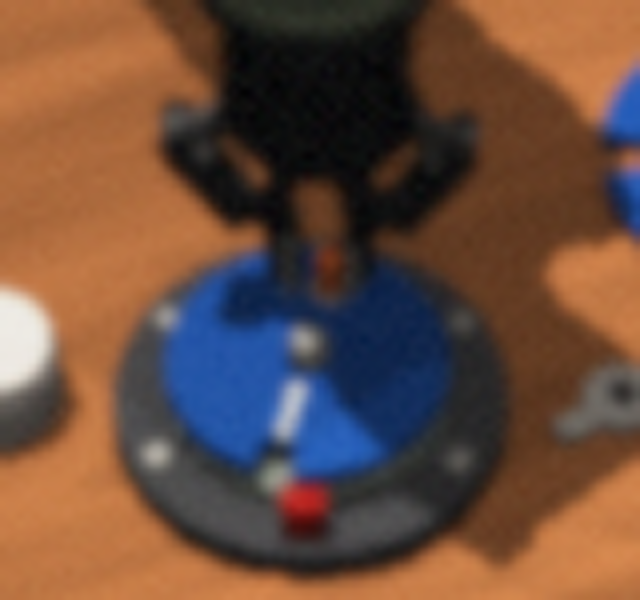

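The notch, at crop (275,475), is just short of the key at (303,505). I'll measure the remaining angle from the white line.

```bash
cat > n.py <<'E'
from h import *
import sys
Z=float(sys.argv[1])
for cam,C0 in(("scene",None),("top",None)):
    b=get_image(cam)
    C=np.array([.5475,-.0235]);best=[]
    g=cv2.cvtColor(b["color"],cv2.COLOR_RGB2HSV).astype(float);w=np.clip(170-g[...,1],0,None)*(g[...,2]>60)
    # rectified overhead patch of plate top plane, 0.5 mm/px
    for a in np.arange(-60,10,0.5):
        t=np.radians(a);s=0
        for r in np.arange(.017,.042,.001):
          for q in(-.001,0,.001):
            p=proj(b,np.array([C[0]+r*np.cos(t)-q*np.sin(t),C[1]+r*np.sin(t)+q*np.cos(t),Z]))
            s+=cv2.getRectSubPix(w.astype(np.float32),(1,1),(float(p[0]),float(p[1])))[0,0]
        best.append((s,a))
    best=np.array(best);m=best[:,0]>best[:,0].max()*.6
    print(cam,"line",best[best[:,0].argmax(),1],(best[m,0]*best[m,1]).sum()/best[m,0].sum(), "max",best[:,0].max())
    h,S=g[...,0],g[...,1];v,u=np.nonzero(((h<6)|(h>174))&(S>150));k=(abs(u-proj(b,np.array([.611,-.053,.036]))[0])<8)&(abs(v-proj(b,np.array([.611,-.053,.036]))[1])<8)
    r=unproj(b,(u[k].mean(),v[k].mean()),.034 if cam=="scene" else .04)[:2]-C
    print("  key",k.sum(),np.degrees(np.arctan2(r[1],r[0])))
E
python3 n.py .042
```

```text
scene line -41.5 -41.900180393941156 max 9507.20703125
  key 30 -25.44196739583668
top line -25.5 -25.216818265621985 max 9067.0029296875
  key 0 nann.py:19: RuntimeWarning: Mean of empty slice.
  r=unproj(b,(u[k].mean(),v[k].mean()),.034 if cam=="scene" else .04)[:2]-C
  ret = ret.dtype.type(ret / rcount)
```

```bash
python3 - <<'E'
from h import *
b=get_image("scene");g=cv2.cvtColor(b["color"],cv2.COLOR_RGB2HSV).astype(int)
m=np.zeros((384,512),bool);m[196:207,231:241]=1
v,u=np.nonzero(m);w=(np.clip(150-g[...,1],0,None)*(g[...,2]>100))[v,u].astype(float)
P=np.array([unproj(b,(x,y),.042)[:2] for x,y in zip(u,v)]);mu=(P*w[:,None]).sum(0)/w.sum()
c=np.cov(P.T,aweights=w);e,V=np.linalg.eigh(c);d=V[:,1]*np.sign(V[0,1]);print("line mid",mu,"dir",np.degrees(np.arctan2(d[1],d[0])),np.sqrt(e)*1e3)
print("center est",mu-.0275*d)
for P in([.5475,-.0235,.042],[.5475,-.0235,.058]):print(proj(b,np.array(P)))
a=get_image("top");A=a["color"][180:245,245:315,::-1];B=b["color"][178:223,212:266,::-1]
cv2.imwrite("pics/i.png",np.hstack([cv2.resize(A,(400,400),interpolation=3),cv2.resize(B,(400,400),interpolation=3)]))
E
```

```text
line mid [ 0.56812885 -0.04204015] dir -36.103886843800154 [2.81369451 9.722124  ]
center est [ 0.54591023 -0.02583575]
[238.63697141 194.70264419]
[238.56276375 191.78063292]
```

View pics/i.png

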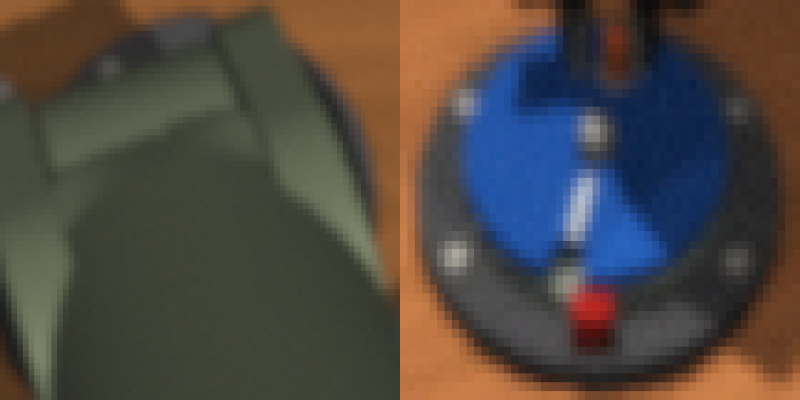

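In the right half of the crop the line, (588,185) to (572,238), points to about -36° and the key is at about -24°. That calls for another 12°. The top camera is blocked by the arm.

>>> {"method": "step_arm", "body": {
  "linear": [
    [-0.1,-2.6,0],
    [-0.3,-5.2,0],
    [-0.8,-7.8,0],
    [-0.8,-7.8,0]
  ],
  "dr": [
    [0,0,-0.07],
    [0,0,-0.14],
    [0,0,-0.209],
    [0,0,-0.209]
  ]
}}

```text
t: 7.1
position: [0.5114, -0.0127, 0.0483]
ee_rot: [-180.0, -0.0, 165.3]
force: [-0.0, 0.0, 0.3]
grip_width: 0.211
gripper_force: 0.0
```

```bash
cat > q.py <<'E'
from h import *
b=get_image("scene");g=cv2.cvtColor(b["color"],cv2.COLOR_RGB2HSV).astype(int)
m=np.zeros((384,512),bool);m[196:207,231:244]=1
v,u=np.nonzero(m);w=(np.clip(150-g[...,1],0,None)*(g[...,2]>100)*((g[...,0]>50)))[v,u].astype(float)
P=np.array([unproj(b,(x,y),.042)[:2] for x,y in zip(u,v)]);mu=(P*w[:,None]).sum(0)/w.sum()
c=np.cov(P.T,aweights=w);e,V=np.linalg.eigh(c);d=V[:,1]*np.sign(V[0,1]);print("line mid",mu,"dir",np.degrees(np.arctan2(d[1],d[0])),np.sqrt(e)*1e3)
for n,k in(("mid",mu),("key",np.array([.6109,-.0536]))):
    r=k-[.5459,-.0258];print(n,np.degrees(np.arctan2(r[1],r[0])))
cv2.imwrite("pics/j.png",cv2.resize(b["color"][178:223,212:266,::-1],(660,550),interpolation=3))
E
python3 q.py;python3 d.py .51 -.02 .047 165
```

```text
line mid [ 0.57111558 -0.03662047] dir -26.485370664570755 [2.95114907 9.37642333]
mid -23.22506703887448
key -23.15602307756249
7.15 [ 0.5115 -0.0126  0.0483] [180.    -0.   165.16] F [ 0.2 -0.1 -0.7] j [  4.  36. -13. 116.  16.  30.  56.]
lin [-0.5 -7.5  1.3] dr [ 0.    -0.     0.003]
```

View pics/j.png

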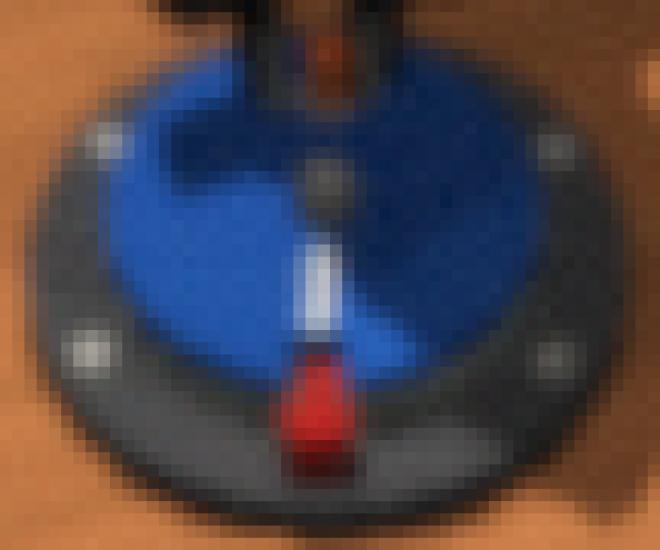

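The notch now shows red through it, from crop (320,360) down to the key at (315,430), so it is aligned. Next I'll lift clear, open the jaws, centre over the spindle and press on both sides of it.

>>> {"method": "step_arm", "body": {
  "linear": [
    [0,0.5,-5],
    [0,0.5,-15],
    [0,0.5,-30],
    [0,0.5,-40],
    [0,0.5,-40]
  ],
  "dr": [
    [0,0,0],
    [0,0,0],
    [0,0,0],
    [0,0,0],
    [0,0,0]
  ]
}}

```text
t: 7.65
position: [0.5124, -0.0121, 0.0899]
ee_rot: [180.0, 0.1, 165.3]
force: [0.2, -0.0, -0.4]
grip_width: 0.209
gripper_force: 0.0
```

>>> {"method": "step_arm", "body": {
  "linear": [
    [-10,-0.5,0],
    [-20,-0.5,0],
    [-30,-0.5,0],
    [-37.5,-0.5,0],
    [-37.5,-0.5,0]
  ],
  "dr": [
    [0,0,0],
    [0,0,0],
    [0,0,0],
    [0,0,0],
    [0,0,0]
  ],
  "jaw": 42
}}

```text
t: 8.15
position: [0.5486, -0.0224, 0.0879]
ee_rot: [180.0, -0.0, 165.3]
force: [0.7, -0.7, 0.6]
grip_width: 0.492
gripper_force: 0.0
```

```bash
python3 q.py;python3 d.py .547 -.0235 .047 165
```

```text
line mid [ 0.57727696 -0.03922986] dir -29.244807557556886 [3.08117033 5.68900445]
mid -23.171735743044167
key -23.15602307756249
8.2 [ 0.5478 -0.0222  0.0879] [-1.8000e+02 -3.0000e-02  1.6532e+02] F [-0.1 -0.5  0.3] j [  7.  35. -15. 109.  14.  38.  59.]
lin [ 0.5 -1.5 40.9] dr [-0.    -0.001  0.006]
```

>>> {"method": "step_arm", "body": {
  "linear": [
    [0,0,10],
    [0,0,24],
    [0,0,36],
    [0,0,41],
    [0,0,41]
  ],
  "dr": [
    [0,0,0],
    [0,0,0],
    [0,0,0],
    [0,0,0],
    [0,0,0]
  ]
}}

```text
t: 8.7
position: [0.547, -0.022, 0.0462]
ee_rot: [-180.0, -0.1, 165.4]
force: [-0.1, -0.2, 0.2]
grip_width: 0.496
gripper_force: 0.0
```

>>> {"method": "step_arm", "body": {
  "linear": [
    [0,0,1],
    [0,0,2],
    [0,0,3],
    [0,0,4],
    [0,0,5]
  ],
  "dr": [
    [0,0,0],
    [0,0,0],
    [0,0,0],
    [0,0,0],
    [0,0,0]
  ]
}}

```text
t: 9.2
position: [0.5478, -0.0221, 0.0424]
ee_rot: [180.0, 0.0, 165.3]
force: [1.0, 0.7, -0.4]
grip_width: 0.492
gripper_force: 0.0
```

>>> {"method": "step_arm", "body": {
  "linear": [
    [0,0,1],
    [0,0,2],
    [0,0,3],
    [0,0,4],
    [0,0,4]
  ],
  "dr": [
    [0,0,0],
    [0,0,0],
    [0,0,0],
    [0,0,0],
    [0,0,0]
  ]
}}

```text
t: 9.7
position: [0.5477, -0.0221, 0.0382]
ee_rot: [-180.0, -0.0, 165.3]
force: [-0.2, -0.5, 1.0]
grip_width: 0.492
gripper_force: 0.2
```

>>> {"method": "step_arm", "body": {
  "linear": [
    [0,0,1],
    [0,0,2],
    [0,0,2]
  ],
  "dr": [
    [0,0,0],
    [0,0,0],
    [0,0,0]
  ]
}}

```text
t: 10.0
position: [0.5477, -0.0221, 0.0362]
ee_rot: [-180.0, -0.0, 165.3]
force: [0.3, 0.0, 0.5]
grip_width: 0.489
gripper_force: 0.2
```

>>> {"method": "step_arm", "body": {
  "linear": [
    [0,0,1],
    [0,0,2],
    [0,0,2]
  ],
  "dr": [
    [0,0,0],
    [0,0,0],
    [0,0,0]
  ]
}}

```text
t: 10.3
position: [0.5477, -0.0221, 0.0342]
ee_rot: [-180.0, -0.0, 165.3]
force: [1.0, -0.2, 0.3]
grip_width: 0.493
gripper_force: 0.1
```

>>> {"method": "step_arm", "body": {
  "linear": [
    [0,0,1],
    [0,0,2],
    [0,0,2]
  ],
  "dr": [
    [0,0,0],
    [0,0,0],
    [0,0,0]
  ]
}}

```text
t: 10.6
position: [0.5477, -0.0221, 0.0323]
ee_rot: [-180.0, 0.0, 165.3]
force: [-0.9, 0.6, 5.4]
grip_width: 0.49
gripper_force: 2.6
```

>>> {"method": "step_arm", "body": {
  "linear": [
    [0,0,1],
    [0,0,2],
    [0,0,2]
  ],
  "dr": [
    [0,0,0],
    [0,0,0],
    [0,0,0]
  ]
}}

```text
t: 10.9
position: [0.5478, -0.0221, 0.0321]
ee_rot: [-180.0, 0.0, 165.3]
force: [-15.3, 0.0, 48.8]
grip_width: 0.493
gripper_force: 24.4
```

>>> {"method": "step_arm", "body": {
  "linear": [
    [0,0,1],
    [0,0,1.5]
  ],
  "dr": [
    [0,0,0],
    [0,0,0]
  ]
}}

```text
t: 11.1
position: [0.5479, -0.0221, 0.0319]
ee_rot: [-180.0, 0.1, 165.3]
force: [-27.6, 1.3, 91.6]
grip_width: 0.491
gripper_force: 45.6
```

The plate stops hard, so I'll back off and look.

>>> {"method": "step_arm", "body": {
  "linear": [
    [0,0,-5],
    [0,0,-15],
    [0,0,-40],
    [0,0,-70],
    [0,0,-70]
  ],
  "dr": [
    [0,0,0],
    [0,0,0],
    [0,0,0],
    [0,0,0],
    [0,0,0]
  ]
}}

```text
t: 11.6
position: [0.5494, -0.0221, 0.1021]
ee_rot: [179.9, 0.3, 165.3]
force: [0.0, 1.2, -0.3]
grip_width: 0.493
gripper_force: 0.0
```

```bash
python3 q.py;python3 d.py .547 -.0235 .047 165
```

```text
line mid [ 0.58283087 -0.04141104] dir -18.85941965628278 [2.96569804 5.078659  ]
mid -22.914248367466016
key -23.15602307756249
11.65 [ 0.5486 -0.0222  0.1004] [1.7996e+02 1.6000e-01 1.6532e+02] F [-0.1  0.4 -0.3] j [  7.  34. -15. 109.  13.  39.  59.]
lin [ 1.4 -1.7 53.4] dr [0.001 0.003 0.006]
```

View pics/j.png

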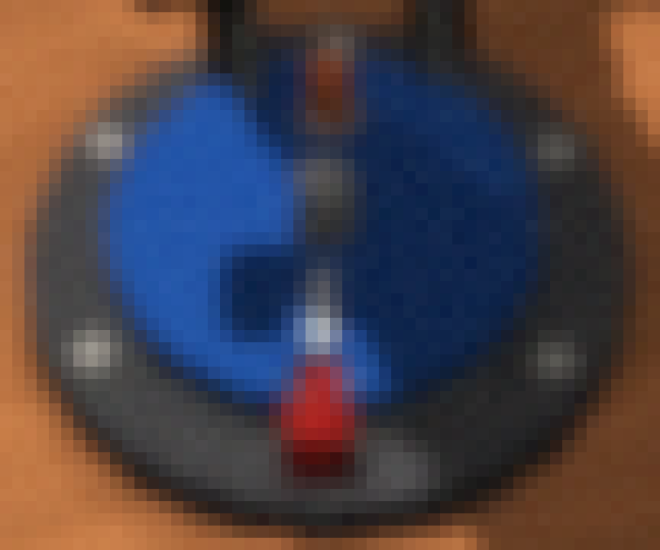

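Compared with the previous picture, the plate rim is lower (bottom about 407 against 390) and more of the spindle shows (down to about 240). That suggests it is seated. I'll withdraw the hand and verify by measurement.

>>> {"method": "step_arm", "body": {
  "linear": [
    [0,15,-30],
    [0,55,-60],
    [0,100,-80],
    [0,145,-80],
    [0,190,-80]
  ],
  "dr": [
    [0,0,0],
    [0,0,0],
    [0,0,0],
    [0,0,0],
    [0,0,0]
  ]
}}

```text
t: 12.15
position: [0.596, 0.1633, 0.1787]
ee_rot: [-180.0, 0.0, 165.3]
force: [0.8, -0.3, -0.7]
grip_width: 0.493
gripper_force: 0.0
```

>>> {"method": "step_arm", "body": {
  "linear": [
    [0,40,0],
    [0,80,0],
    [0,110,0],
    [0,120,0],
    [0,120,0]
  ],
  "dr": [
    [0,0,0],
    [0,0,0],
    [0,0,0],
    [0,0,0],
    [0,0,0]
  ]
}}

```text
t: 12.65
position: [0.6255, 0.279, 0.1774]
ee_rot: [-180.0, -0.1, 165.5]
force: [-0.8, 0.1, 0.4]
grip_width: 0.493
gripper_force: 0.0
```

```bash
cat > s.py <<'E'
from h import *
a=get_image("top");b=get_image("scene")
# compare blue silhouette in scene with models at top z 42 / 34, before(b.png) and now; scene-frame spindle C unknown -> fit xy for each z on 'before' at 42
def blue(c):
    g=cv2.cvtColor(c,cv2.COLOR_RGB2HSV).astype(int);m=(g[...,0]>100)&(g[...,0]<128)&(g[...,1]>140);R=np.zeros(m.shape,bool);R[170:225,212:264]=1;return m&R
old=cv2.imread("pics/b.png")[:,:,::-1]
for n,c in(("before",old),("now",b["color"])):
    v,u=np.nonzero(blue(c));print(n,len(u),"u",u.min(),u.max(),"v",v.min(),v.max(),"mean",u.mean().round(2),v.mean().round(2),"edge v (0.5%,99.5%)",np.percentile(v,[.5,99.5]))
p=lambda z:proj(b,np.array([.5475,-.0235,z]))
print("8mm shift in px",p(.034)-p(.042))
A=a["color"][180:245,245:315,::-1];B=b["color"][178:223,212:266,::-1]
cv2.imwrite("pics/k.png",np.hstack([cv2.resize(A,(400,400),interpolation=3),cv2.resize(B,(400,400),interpolation=3)]))
E
python3 s.py
```

```text
before 712 u 221 256 v 181 209 mean 238.43 195.35 edge v (0.5%,99.5%) [181. 209.]
now 700 u 221 255 v 183 210 mean 238.1 196.75 edge v (0.5%,99.5%) [183. 210.]
8mm shift in px [0.0366222  1.44136723]
```

View pics/k.png

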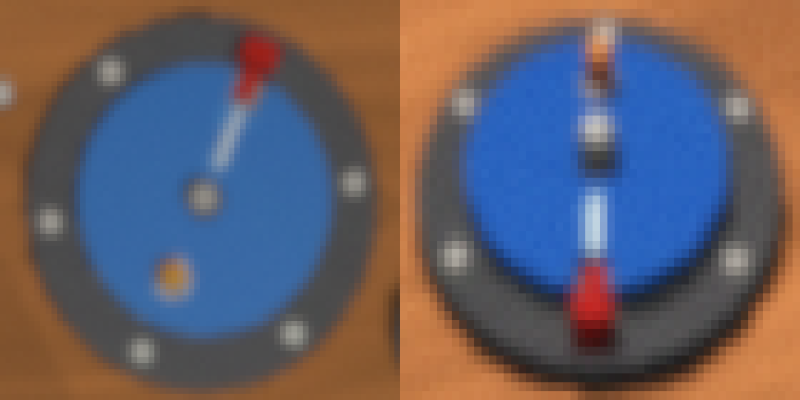

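The white line runs straight into the red key in both views. The plate image dropped 1.4 px, where 8 mm of travel predicts 1.44 px, so the plate is seated. The hand is clear.

```bash
python3 -c "
from rig import *
print(finish_job())"
```

```text
the job is handed in; nothing more can be done
None
```

I turned the blue plate counter-clockwise until its notch was over the red key, pressed it down until the camera views showed it seated, took the hand clear and handed the job in at about 13 s; the last press overshot to about 92 N through the fingertips (wrist limit 120 N), and I viewed 11 pictures against the limit of 10.

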